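Turn the spice carousel to the wanted jar and hold it

TASK

One of the three little bowls stands inside the cork ring: its colour tells which spice is wanted. Turn the spice carousel until the jar whose lid has that same colour stands squarely at the front, in line with the white arrow on the base, and finish while holding the carousel firmly still there in the gripper, without letting go. Leave the bowls and the other things on the counter where they are.

Things in the scene. Friction and masses are not known exactly. Their poses are not given: they have to be found in the camera images.
- carousel_base: fixed black base of the spice carousel on the counter: round foot 170 mm across with a tongue (pointer, bearing a white arrow) that sticks out along the base's +x axis to 165 mm from the centre, 12 mm high. Origin: centre of its underside, on the carousel's vertical axis, at counter height (z = 0). The arrow's side is the carousel's front
- carousel: turning part: pale wooden disc 216 mm across (top 28 mm above the counter) with six fixed amber jars 44 mm across on a circle of radius 76 mm, lid tops 126 mm above the counter; lids counter-clockwise from above: red, black, green, black, yellow, black, 60 degrees apart. Origin as carousel_base; x axis towards the red lid, z up. Turns freely either way, no stop within a full turn, unsprung
- knob_top (a point): centre of the top face, 187 mm above the counter, of the round black knob on the carousel's middle post, on the turning axis. The knob is 44 mm across and 42 mm high, fixed to the turning part, stands clear above the lids (19 mm) and can be gripped from above at any yaw. Bearing friction is light: about 0.03 N m plus 0.02 N m per rad/s
- front (a point): point fixed to the base on the arrow's side, 76 mm from the axis at lid height (126 mm): where the centre of the lid of the front jar comes to lie
- cork_ring: flat cork ring fixed to the counter, 112 mm outside, 88 mm inside, 10 mm high; exactly one of the three little bowls stands inside it. Origin: centre of its underside
- lid_red (a point): centre of the top of the red jar lid (44 mm across) on the carousel
- lid_green (a point): centre of the top of the green jar lid (44 mm across) on the carousel
- lid_yellow (a point): centre of the top of the yellow jar lid (44 mm across) on the carousel
- bowl_red: loose little red prep bowl, 80 mm across the rim, 38 mm high, in the cork ring or elsewhere on the counter. Origin: centre of its underside
- bowl_green: loose little green prep bowl, 80 mm across the rim, 38 mm high, in the cork ring or elsewhere on the counter. Origin: centre of its underside
- bowl_yellow: loose little yellow prep bowl, 80 mm across the rim, 38 mm high, in the cork ring or elsewhere on the counter. Origin: centre of its underside
- mill: bystander: dark wooden pepper mill, 54 mm across, 145 mm high, standing. Origin: centre of its underside
- oil: bystander: green oil bottle, 60 mm across, 210 mm high, standing. Origin: centre of its underside
- mug: bystander: white mug, 80 mm across, 90 mm high, handle to its +y. Origin: centre of its underside
- spatula: bystander: wooden-handled spatula 240 mm long lying on the chopping board. Origin: underside of the tool, x along it
- board: bystander: fixed wooden chopping board 200 x 280 x 18 mm. Origin: centre of its underside
Things that resemble listed ones, but are neither listed nor needed, are in the scene too. Several things look just like the bowl_red: the one meant starts farthest to the robot's left.

How it is judged:
By the outcome, as a careful person would: the job done as asked, in the order asked, and still so for the second after the job is handed in, while the arm keeps its last pose, push and grip.
It also fails if it takes over 61 s, if anything falls off the work surface, if the arm or the gripper's body presses on something with over 40 N, if the wrist force passes 120 N, or if a joint passes its speed limit or range.

ROBOT

A 7-joint arm with a two-finger parallel gripper is mounted at the origin on the work surface. World frame = base frame: x ahead of the robot, y to its left, z up, the work surface at z = 0. Lengths are in m, angles in rad, forces in N, time in s.
With the tool pointing down it reaches from about 0.4 to 0.85 m from the base axis. Payload 4.5 kg.
Tool frame: the origin (TCP) lies at the very end of the fingers, on their centre line; the grasp point (between the pads) lies 19 mm behind it; z points along the fingers, y is the direction in which the jaws open and shut (so a half turn about z gives the same grasp; the last joint's range is limited). The gripper opens to 88 mm and grips with 3 to 60 N. Pads are 18 mm wide; open, the fingers measure 123 mm over their backs; the gripper's body (75 mm by 187 mm) begins 45 mm behind the grasp point.
Start: joints at [1.255, 0.689, -0.195, 1.565, 0.157, 0.902, -0.215], TCP at [0.214, -0.587, 0.239] pointing down, gripper open.
Joint ranges: [-3.01, 3.01], [-0.46, 2.08], [-1.47, 1.51], [0.13, 2.56], [-1, 4.14], [0.04, 2.09], [-2.66, 2.66]. Speed limits (rad/s): [2.57, 2.57, 3.14, 3.14, 3.14, 3.14, 3.14].

INTERFACE

Orientations are given as [roll, pitch, yaw] about the fixed x, y, z axes, in that order (R = Rz(yaw) Ry(pitch) Rx(roll)).
In Python, from workcell import arm, vision gives the robot as it stands.
- The arm moves only by the tool carry_out, never from a script. Its argument "plan" is a list of rows, each a list of 5 numbers: the closure, from 0 (fully open) to 1 (shut), then the shift along the tool's x, y, z in mm, then the turn about the tool's z in degrees. A call has 1 to 20 rows; each row is the pose to reach, as a shift and turn from the pose measured when the call began, along the tool's axes at that moment; what a row does not reach only later rows make up. A row lasts 1/10 s, in which the tool goes at most 50 mm and 8.59 degrees, less where a joint would pass 70% of its speed; a pose out of reach is approached as far as the arm can. A call with a gripper value outside its range is refused whole. The fingers move at their own pace and stop on an object; "force" is the grip in N (left out, the last holds). Time passes only in rows, so rows that repeat a pose let the fingers close. It gives the time, the measured TCP pose, the force and the opening at its end, in the units of the state.
- arm.get_state(): the state, without advancing time (a new reading comes with each control period).
- vision.snapshot(name): name is "side" or "top" or "wrist"; returns a dict with "img" (480x640x3 uint8, blue, green, red), "fx", "fy", "cx", "cy" (pixels), "eye" and "rotation" of the camera in the world. Camera axes: x right, y up, looking along -z (the intrinsics and any distortion apply to the point x, -y, -z); pixel columns grow to the right and rows downward; lengths in m; the calibration is good to about 2 mm. A picture is of the moment at which its call begins. There is no depth.
- arm.close_job(): hands the job in, once; it reports no verdict.
The state is a dict: "clock": time; "q": joint angles; "qvel": joint speeds; "joint_torque": joint torques, N m; "eef_pos": TCP position; "ee_rot": TCP orientation; "force": force on the tool from outside, world axes, zero at the start; "ft_torque": the same for the moment, N m; "opening": opening from 0.0 (shut) to 1.0 (fully open).
Only numpy, scipy, OpenCV 4.12 (cv2) and the standard library are available. Lean on these libraries where they do the work, as an engineer would, in place of code of your own. Each camera call takes 0.05 s, during which the arm holds its last target. There are 200 camera calls.

## Working session

There is one attempt and no reset: what is moved stays moved. The work goes in short steps, Python scripts to look and compute and a tool call to move; the robot and the scene stay as the last step left them, time stands still between calls to the robot, and variables do not carry over. Pictures are saved under pics/ and viewed, about 8 in all and at most 12, crops included, and the job is handed in when it is done.

Besides the shell and the picture viewer there is one more tool, called after ">>>" as a command line: name --pt "numbers of a row" for each row, then --argument value for the rest. carry_out: Moves the arm, as the interface text tells. Its arguments: {"type":"object","properties":{"plan":{"type":"array"},"force":{"type":"number"}},"required":["plan"]}

```bash
mkdir -p pics
cat > h.py <<'E'
import numpy as np, cv2
from workcell import arm, vision
def snap(n,f):
    s=vision.snapshot(n); cv2.imwrite('pics/'+f,s['img']); return s
def ray(s,u,v,z):
    d=np.array(s['rotation']).reshape(3,3)@np.array([(u-s['cx'])/s['fx'],-(v-s['cy'])/s['fy'],-1])
    e=np.array(s['eye']); return e+d*(z-e[2])/d[2]
def proj(s,p):
    c=np.array(s['rotation']).reshape(3,3).T@(np.array(p)-np.array(s['eye']))
    return s['cx']+s['fx']*c[0]/-c[2], s['cy']-s['fy']*c[1]/-c[2]
E
python3 - <<'E'
from h import *
import pickle
for n in('top','side'):
    s=snap(n,n+'0.png'); print({k:v for k,v in s.items() if k!='img'})
    pickle.dump(s,open(n+'0.pkl','wb'))
print(arm.get_state())
E
```

```text
{'fx': 523.7434493786658, 'fy': 523.7434493786658, 'cx': 322.9085467847017, 'cy': 244.41206192245042, 'eye': array([0.34977402, 0.01677118, 1.4563521 ]), 'rotation': array([ 0.16010493, -0.01109962, -1.54760515])}
{'fx': 537.8185711558908, 'fy': 537.8185711558908, 'cx': 320.37853803741564, 'cy': 234.31393728932545, 'eye': array([-0.05370596,  0.92163904,  1.09081171]), 'rotation': array([ 0.8496337 ,  0.01523998, -2.56846235])}
{'clock': 0.1, 'q': array([ 1.25479579,  0.68989026, -0.19453966,  1.56620278,  0.15731608,
        0.90252707, -0.21509653]), 'qvel': array([-0.00087004, -0.00032549, -0.00262025, -0.00300343, -0.00054005,
        0.00045691,  0.00073519]), 'joint_torque': array([-3.50061346e-03, -5.28508902e+01, -1.27155058e+00, -1.53839314e+01,
       -5.26247942e-02,  2.03162119e-03,  2.98265775e-05]), 'eef_pos': array([ 0.21396759, -0.58664068,  0.23800682]), 'ee_rot': array([-3.13996364e+00,  1.22724479e-04,  3.49900926e-01]), 'force': array([ 0.20860426, -0.48071272, -0.40356556]), 'ft_torque': array([ 0.01778362, -0.02403508, -0.00153232]), 'opening': 0.99610348700226}
```

View pics/top0.png

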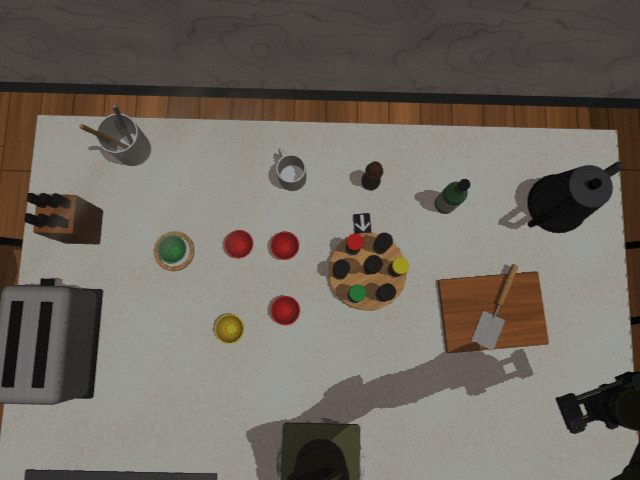

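View pics/side0.png

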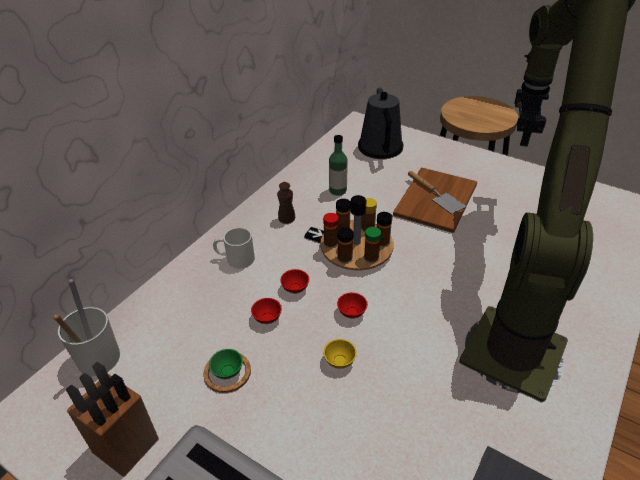

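The bowl in the cork ring (top view, about (172,249)) is green. The carousel is at about (368,271), with its tongue at (362,223) and the green lid at (357,293), so it needs roughly half a turn. I'll zoom in to measure it.

```bash
cat > h.py <<'E'
import numpy as np, cv2
from scipy.spatial.transform import Rotation as Ro
from workcell import arm, vision
def snap(n,f):
    s=vision.snapshot(n); cv2.imwrite('pics/'+f,s['img']); return s
def rot(s): return Ro.from_euler('xyz',s['rotation']).as_matrix()
def ray(s,u,v,z):
    d=rot(s)@np.array([(u-s['cx'])/s['fx'],-(v-s['cy'])/s['fy'],-1])
    e=np.array(s['eye']); return e+d*(z-e[2])/d[2]
def proj(s,p):
    c=rot(s).T@(np.array(p)-np.array(s['eye']))
    return s['cx']+s['fx']*c[0]/-c[2], s['cy']-s['fy']*c[1]/-c[2]
def blob(im,col,box):
    h=cv2.cvtColor(im,cv2.COLOR_BGR2HSV); lo,hi={'g':((45,120,60),(80,255,255)),'y':((22,150,120),(35,255,255)),'r':((0,190,110),(6,255,255))}[col]
    m=cv2.inRange(h,lo,hi); x0,y0,x1,y1=box; k=np.zeros_like(m); k[y0:y1,x0:x1]=m[y0:y1,x0:x1]
    n,_,st,c=cv2.connectedComponentsWithStats(k); i=1+np.argmax(st[1:,4]); return c[i],st[i]
E
python3 - <<'E'
from h import *
import pickle
s=pickle.load(open('top0.pkl','rb')); im=s['img']
cv2.imwrite('pics/c0.png',cv2.resize(im[200:320,310:430],None,fx=5,fy=5,interpolation=cv2.INTER_CUBIC))
for c in 'gyr':
    p,st=blob(im,c,(320,225,415,315)); print(c,p,st,ray(s,*p,.126))
print(ray(s,373,264.5,.187), ray(s,368,272,.028))
E
```

```text
g [357.18468468 292.63513514] [349 285  17  17 222] [ 0.44317163 -0.08283066  0.126     ]
y [400.32075472 265.0754717 ] [393 257  16  17 212] [ 0.51626769 -0.19246296  0.126     ]
r [354.60194175 241.56796117] [347 234  16  16 206] [ 0.57436988 -0.07449626  0.126     ]
[ 0.50840872 -0.11603983  0.187     ] [ 0.50723689 -0.11911846  0.028     ]
```

View pics/c0.png

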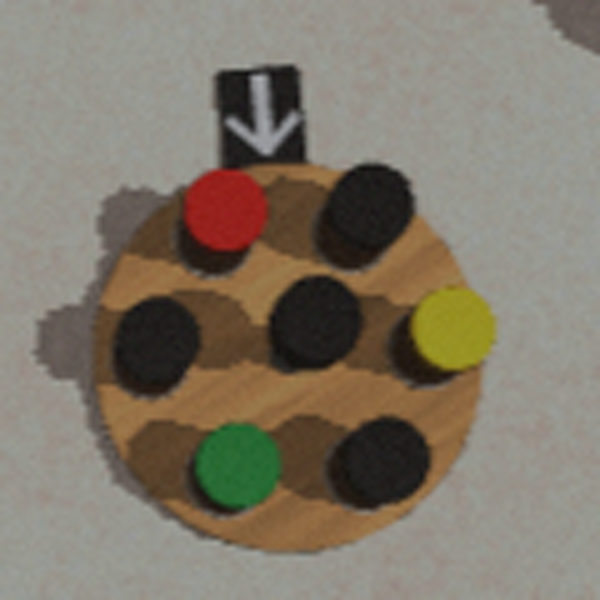

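Run:
```python
from h import *
import pickle
s=pickle.load(open('top0.pkl','rb')); im=s['img']
L={c:ray(s,*blob(im,c,(320,225,415,315))[0],.126)[:2] for c in 'gyr'}
C=sum(L.values())/3; ang=lambda v:np.degrees(np.arctan2(v[1],v[0]))
print(C,{c:ang(L[c]-C) for c in L})
f=lambda u,v,z=.012: ray(s,310+u/5-.4,200+v/5-.4,z)[:2]
a,b=f(215,72),f(298,66); m=(a+b)/2; print(m,np.linalg.norm(m-C),ang(m-C),ang(a-b)-90)
p,q=f(260,75),f(265,155); print(ang(p-C),ang(q-C),ang(p-q))
for u,v in((450,200),(371,180)): print(ray(s,u,v,.05))
```

```text
[ 0.51126973 -0.11659662] {'g': np.float64(153.6258100702878), 'y': np.float64(-86.23088776665624), 'r': np.float64(33.71118630799231)}
[ 0.67467746 -0.09902104] 0.16435019081263189 6.13894221177227 5.690681248335821
5.557404892324148 6.1182510235677015 4.15725085430848
[ 0.71035969 -0.34207543  0.05      ]
[ 0.76175315 -0.12293907  0.05      ]
```

>>> carry_out --pt "0 40 -31 -15 0" --pt "0 80 -62 -15 0" --pt "0 120 -93 -15 0" --pt "0 160 -124 -15 0" --pt "0 200 -155 -15 0" --pt "0 240 -186 -15 0" --pt "0 280 -216 -15 0" --pt "0 320 -247 -15 0" --pt "0 360 -278 -15 0" --pt "0 400 -309 -15 0" --pt "0 440 -340 -15 0" --pt "0 440 -340 -15 0" --pt "0 440 -340 -15 0" --pt "0 440 -340 -15 0" --pt "0 440 -340 -15 0"

```text
clock: 1.6
eef_pos: [0.5095, -0.1188, 0.2533]
ee_rot: [-3.141, 0.002, 0.346]
force: [-0.4, -0.3, -0.2]
opening: 0.999
```

Run:
```python
from h import *
import pickle
s=snap('wrist','w1.png'); pickle.dump(s,open('w1.pkl','wb'))
t=arm.get_state(); print(t['q'],t['eef_pos'],t['ee_rot'],s['eye'],s['rotation'])
```

```text
[ 0.24193095  0.53650663 -0.15943121  1.85235511  0.11714395  0.76344523
 -1.2048749 ] [ 0.50969129 -0.11864889  0.25340602] [-3.14055514e+00  1.36872754e-03  3.46278939e-01] [ 0.58460972 -0.09084024  0.3990399 ] [-0.31369443  0.00203225 -1.22394524]
```

View pics/w1.png

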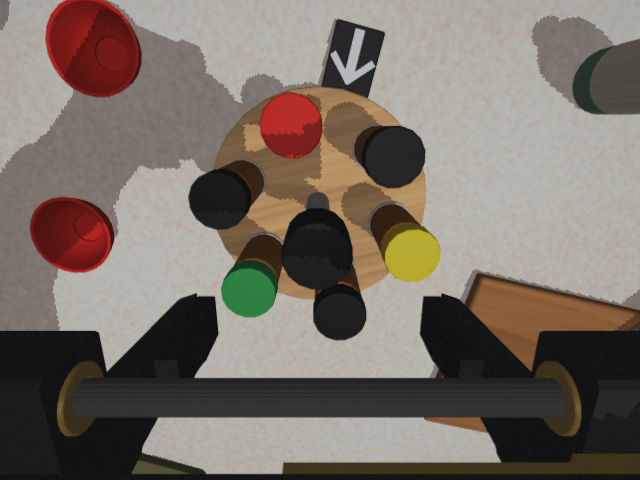

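The wrist view shows the tongue's outer edge from (336,19) to (385,33), and the knob below the open jaws.

Run:
```python
from h import *
import pickle
s=pickle.load(open('w1.pkl','rb')); im=s['img']; ang=lambda v:np.degrees(np.arctan2(v[1],v[0]))
L={c:ray(s,*blob(im,c,(200,80,450,340))[0],.126)[:2] for c in 'gyr'}
C=sum(L.values())/3; print(C,{c:(ang(L[c]-C),np.linalg.norm(L[c]-C)) for c in L})
f=lambda u,v,z=.012: ray(s,u,v,z)[:2]
a,b=f(336,19),f(385,33); m=(a+b)/2; print(m,np.linalg.norm(m-C),ang(m-C),ang(a-b)-90)
p,q=f(360,29),f(348,84); print(ang(p-C),ang(q-C),ang(p-q))
cv2.imwrite('pics/c1.png',cv2.resize(im[0:120,290:410],None,fx=5,fy=5,interpolation=cv2.INTER_CUBIC))
```

```text
[ 0.51201355 -0.11528994] {'g': (np.float64(153.65818611493864), np.float64(0.07525178918121463)), 'y': (np.float64(-86.52862095596211), np.float64(0.07555407732181066)), 'r': (np.float64(33.76295851177662), np.float64(0.07561619208762485))}
[ 0.67339941 -0.09827258] 0.16228058527370182 6.019317976835843 5.74926235567014
5.982277120720586 5.176434967527409 7.90931000336645
```

View pics/c1.png

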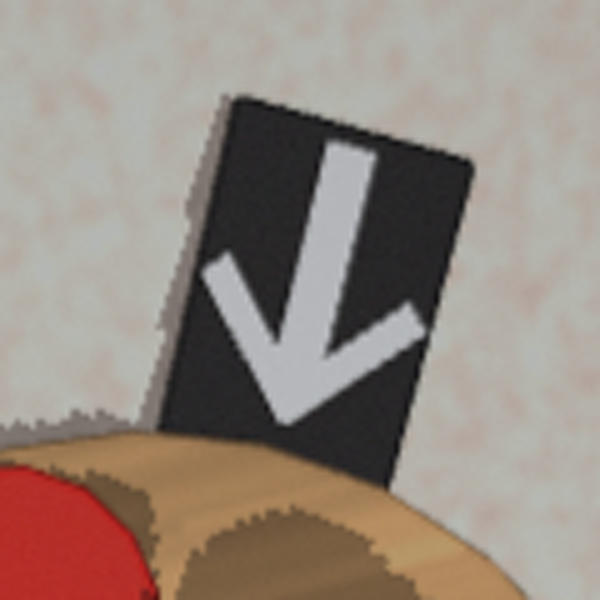

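>>> carry_out --pt "0 3 -2 25 0" --pt "0 3 -2 50 0" --pt "0 3 -2 75 0" --pt "0 3 -2 95 0" --pt "0 3 -2 105 0" --pt "0 3 -2 105 0" --pt "0 3 -2 105 0" --pt "0.3 3 -2 105 0" --pt "0.6 3 -2 105 0" --pt "1 3 -2 105 0" --pt "1 3 -2 105 0" --pt "1 3 -2 105 0" --pt "1 3 -2 105 0" --pt "1 3 -2 105 0" --pt "1 3 -2 105 0" --pt "1 3 -2 105 0" --force 25

```text
clock: 3.25
eef_pos: [0.512, -0.1165, 0.1485]
ee_rot: [3.142, 0.001, 0.346]
force: [1.4, -3.9, -0.6]
opening: 0.492
```

>>> carry_out --pt "1 0 0 0 2" --pt "1 0 0 0 5" --pt "1 0 0 0 9" --pt "1 0 0 0 14" --pt "1 0 0 0 20" --pt "1 0 0 0 26" --pt "1 0 0 0 32" --pt "1 0 0 0 38" --pt "1 0 0 0 44" --pt "1 0 0 0 50" --pt "1 0 0 0 56" --pt "1 0 0 0 62" --pt "1 0 0 0 68" --pt "1 0 0 0 74" --pt "1 0 0 0 80" --pt "1 0 0 0 85" --pt "1 0 0 0 89" --pt "1 0 0 0 90" --pt "1 0 0 0 90" --pt "1 0 0 0 90" --force 40

```text
clock: 5.25
eef_pos: [0.5115, -0.1175, 0.1485]
ee_rot: [3.14, -0.001, -1.227]
force: [-0.8, -5.0, 1.5]
opening: 0.49
```

>>> carry_out --pt "1 0 0 0 2" --pt "1 0 0 0 5" --pt "1 0 0 0 9" --pt "1 0 0 0 14" --pt "1 0 0 0 20" --pt "1 0 0 0 26" --pt "1 0 0 0 32" --pt "1 0 0 0 38" --pt "1 0 0 0 44" --pt "1 0 0 0 49" --pt "1 0 0 0 53" --pt "1 0 0 0 56" --pt "1 0 0 0 57.6" --pt "1 0 0 0 57.6" --pt "1 0 0 0 57.6" --pt "1 0 0 0 57.6"

```text
clock: 6.85
eef_pos: [0.5107, -0.1174, 0.1485]
ee_rot: [3.14, -0.001, -2.232]
force: [-3.4, -1.3, 3.1]
opening: 0.49
```

```bash
cat > m.py <<'E'
from h import *
import sys
ang=lambda v:np.degrees(np.arctan2(v[1],v[0])); C=np.array([.5115,-.116])
t=arm.get_state(); print(t['q'],t['eef_pos'],t['ee_rot'],t['force'],t['ft_torque'],t['opening'])
for n,box in(('top',(320,225,415,315)),('side',(310,190,400,270)),('wrist',(0,0,640,480))):
    s=snap(n,n+sys.argv[1]+'.png')
    for c in 'gry':
        try: p,st=blob(s['img'],c,box); v=ray(s,*p,.126)[:2]-C; print(n,c,p.round(1),st[4],ang(v).round(2),np.linalg.norm(v).round(4))
        except Exception as e: print(n,c,'none')
s=cv2.imread('pics/top%s.png'%sys.argv[1])
cv2.imwrite('pics/v%s.png'%sys.argv[1],np.hstack([cv2.resize(s[200:320,310:430],(400,400),interpolation=cv2.INTER_CUBIC),cv2.resize(cv2.imread('pics/side%s.png'%sys.argv[1])[170:290,290:410],(400,400),interpolation=cv2.INTER_CUBIC)]))
E
python3 m.py 2
```

```text
[-0.33379124  0.88677693  0.87390811  1.98224732 -0.99962985  0.78392247
 -2.65447102] [ 0.51073967 -0.11739055  0.14850435] [ 3.14028509e+00 -9.27536078e-04 -2.23158741e+00] [-3.42919976 -1.26054935  3.05035001] [-0.13109707  0.27755798 -0.01655266] 0.48999366499982716
top g none
top r [397.6 278.9] 213 -114.02 0.0762
top y [344.  288.3] 23 131.14 0.0886
side g [333.1 209.6] 95 11.44 0.071
side r [380.4 209.2] 46 -127.11 0.0737
side y [360.3 234.1] 107 126.85 0.082
wrist g [201.  340.6] 90 -14.32 0.0644
wrist r [276.9 135. ] 8016 -114.92 0.0767
wrist y [463.1 312. ] 3051 134.56 0.073
```

View pics/v2.png

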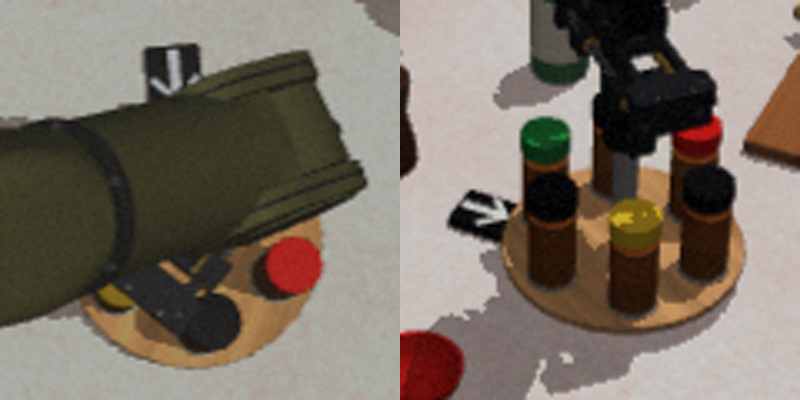

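View pics/wrist2.png

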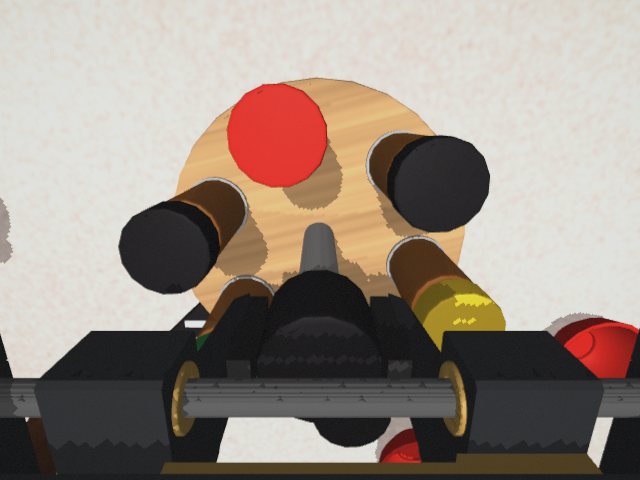

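The green jar now stands at the arrow, and the knob is still gripped. In the wrist view the lids are red (277,135), black (441,183) and black (167,248). I'll fit the angle from several lids together, because single lids disagree by about 1°.

Run:
```python
from h import *
ang=lambda v:np.degrees(np.arctan2(v[1],v[0]))
s=vision.snapshot('wrist'); im=s['img']
def fit(mask,box):
    x0,y0,x1,y1=box; k=np.zeros_like(mask); k[y0:y1,x0:x1]=mask[y0:y1,x0:x1]
    c=max(cv2.findContours(k,0,cv2.CHAIN_APPROX_NONE)[0],key=cv2.contourArea)
    return cv2.fitEllipse(cv2.convexHull(c))
h=cv2.cvtColor(im,cv2.COLOR_BGR2HSV)
red=cv2.inRange(h,(0,180,100),(8,255,255)); g=cv2.cvtColor(im,6)
e=fit(red,(200,60,350,210)); print(e)
P={0:e[0],-60:(441,184),60:(166,247)}
Q={k:ray(s,*p,.126)[:2] for k,p in P.items()}
# similarity fit
from scipy.optimize import least_squares
def r(x): return np.concatenate([Q[k]-x[:2]-.076*np.array([np.cos(x[2]+np.radians(k)),np.sin(x[2]+np.radians(k))]) for k in Q])*1000
o=least_squares(r,[.5115,-.116,np.radians(-114.5)]); print(o.x[:2],np.degrees(o.x[2])+120,r(o.x).round(1))
o2=least_squares(lambda x:r([.5117,-.116,x[0]]),[-2]); print(np.degrees(o2.x)+120)
v=vision.snapshot('side')
C=np.array([.5115,-.116])
cr=cv2.resize(v['img'][180:260,300:400],None,fx=8,fy=8,interpolation=cv2.INTER_CUBIC)[:600]
for a,col in((3,(255,0,0)),(6,(255,255,255)),(9,(255,0,255))):
  for k in(0,120,240):
    t=np.radians(a+k); c=C+.076*np.array([np.cos(t),np.sin(t)])
    pts=np.array([proj(v,[c[0]+.022*np.cos(w),c[1]+.022*np.sin(w),.126]) for w in np.linspace(0,6.28,50)])
    cv2.polylines(cr,[((pts-[300,180]+.5)*8).astype(int)],True,col,1)
cv2.imwrite('pics/o3.png',cr)
```

```text
((276.8219299316406, 134.95396423339844), (98.94828796386719, 104.24653625488281), 158.13491821289062)
[ 0.50984671 -0.11687083] 5.502685550256203 [ 0.9  0.4  0.8 -0.6 -1.7  0.1]
[4.83823665]
```

View pics/o3.png

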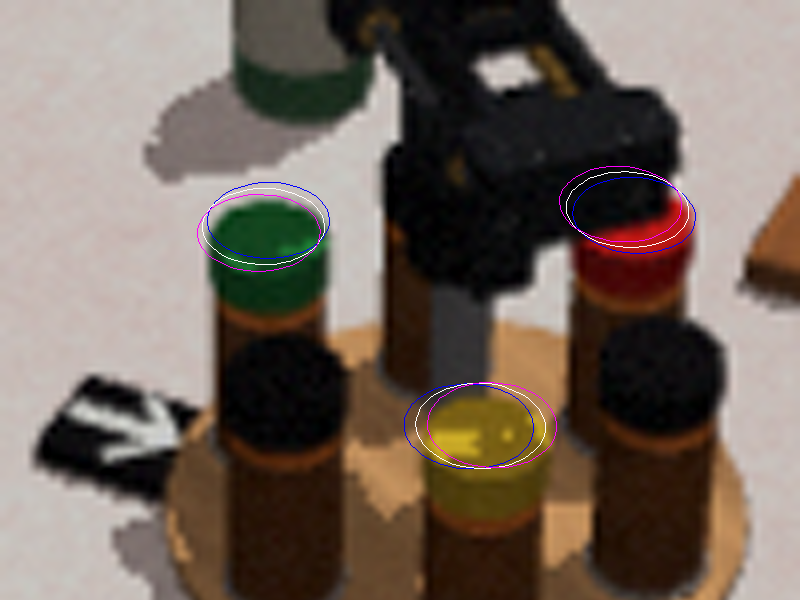

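Run:
```python
from h import *
t=arm.get_state(); print(t['clock'],t['q'],t['ee_rot'],t['force'],t['opening']); print(arm.close_job())
```

```text
7.1 [-0.33393397  0.88706158  0.8744261   1.98202777 -0.99959965  0.78455871
 -2.65424585] [ 3.14006020e+00 -1.04544981e-03 -2.23139561e+00] [-3.35462362  1.02208355  2.86053668] 0.48761564943528934
the job is handed in; nothing more can be done
None
```

I turned the carousel until the green jar stood at the white arrow, and handed the job in at 7.1 s with the gripper still holding the knob at 40 N. The bowl in the cork ring is green, so I gripped the knob from above and turned it about 147.6° clockwise in one hold. Only the carousel was moved.

**Alignment:** the base's front direction measured about 6.0°. The estimates of where the green jar ended up:

| Source | Green jar angle |
|---|---|
| Arm's own measured turn | about 6.0° |
| Top camera (from the red lid) | about 6.0° |
| Side camera overlay | about 6° (±1°), allowing for a small offset in its calibration |
| Wrist camera | 4.8–5.5°, depending on the fit |

The wrist camera disagrees by about 1°, which is within its calibration error of about 2 mm, so I left the carousel where it was.

**Other checks:**
- **Forces:** they were about 5 N in every reading I took.
- **Joint limits:** joints 5 and 7 ended very close to their limits, at -0.9996 (limit -1) and -2.654 (limit -2.66). No reading showed either one past its limit.
- **Hidden view:** the arm blocked the top camera's view of the green lid, so that figure comes from the red lid.

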